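Locate a bearing pedestal in the corner of the drilling fixture and hold it

ROBOT

A 6-joint arm with a two-finger parallel gripper is mounted at the origin on the work surface. World frame = base frame: x ahead of the robot, y to its left, z up, the work surface at z = 0. Lengths are in m, angles in degrees, forces in N, time in s.
With the tool pointing down it reaches from about 0.4 to 0.825 m from the base axis. Payload 7 kg.
Tool frame: the origin (TCP) lies at the very end of the fingers, on their centre line; the grasp point (between the pads) lies 19 mm behind it (r.grasp_offset is the z of the grasp point in the tool frame, in m); z points along the fingers, y is the direction in which the jaws open and shut (so a half turn about z gives the same grasp; the last joint's range is limited). The gripper opens to 88 mm and grips with 3 to 60 N. Pads are 19 mm wide; open, the fingers measure 130 mm over their backs; the gripper's body (78 mm by 193 mm) begins 47 mm behind the grasp point.
Start: joints at [80.392, 20.546, 0.682, 0, -70.136, -16.507], TCP at [0.297, 0.606, 0.227] pointing down, gripper open.
Joint ranges: [-176.03, 176.03], [-82.01, 121.73], [-58.28, 71.71], [-173.87, 95.51], [-174.79, -0.11], [-173.66, 173.66]. Speed limits (degrees/s): [136.94, 136.94, 172.46, 180, 180, 180].

INTERFACE

Orientations are given as [roll, pitch, yaw] about the fixed x, y, z axes, in that order (R = Rz(yaw) Ry(pitch) Rx(roll)).
In Python, from plant import r gives the robot as it stands.
- The arm moves only by the tool carry_out, never from a script. Its argument "plan" is a list of rows, each a list of 6 numbers: the shift along the world's x, y, z in m, then the turn, a rotation vector about the world's x, y, z in rad. In form: [[tx, ty, tz, wx, wy, wz], ...]. A call has 1 to 12 rows; each row shifts and turns the pose as measured when the row begins; what a row does not reach is not made up. A row lasts 1/12 s, in which the tool goes at most 41.7 mm and 7.16 degrees, less where a joint would pass 70% of its speed; a pose out of reach is approached as far as the arm can. A call with a gripper value outside its range is refused whole. "fingers" is the closure, from -1 (fully open) to 1 (shut), set as the call begins (left out, the last holds). The fingers move at their own pace and stop on an object; "force" is the grip in N (left out, the last holds). Time passes only in rows, so rows that do not move let the fingers close. It gives the time, the measured TCP pose, the force and the opening at its end, in the units of the state.
- r.get_state(): the state, without advancing time (a new reading comes with each control period).
- r.capture(name): name is "scene" or "top" or "wrist"; returns the picture (384x512x3 uint8, red, green, blue); there is no depth.
- r.camera_model(name): a dict with "fov_y" (degrees; the focal length in pixels is half the picture's height over the tangent of half this angle, whatever the lens; pixels are square), "cx", "cy" (the principal point, pixels), "R" (3x3) and "t" (3): a world point X has camera coordinates R X + t; the wrist camera has in their place "mount" (4x4, takes a point from camera to tool coordinates, whose origin is the TCP and whose axes are the flange's). Camera axes: x right, y down, z forward; pixel columns grow to the right and rows downward; lengths in m; the calibration is good to about 2 mm. A picture is of the moment at which its call begins: read the wrist's pose just before it. camera_model takes no time and is no camera call.
- r.close_job(): hands the job in, once; it reports no verdict.
The state is a dict: "time_s": time; "joints": joint angles; "qd": joint speeds; "joint_torque": joint torques, N m; "tcp_pos": TCP position; "eef_rot": TCP orientation; "contact_force": force on the tool from outside, world axes, zero at the start; "moment": the same for the moment, N m; "gripper_width": finger opening in m.
Only numpy, scipy, OpenCV 4.12 (cv2) and the standard library are available. Lean on these libraries where they do the work, as an engineer would, in place of code of your own. Each camera call takes 0.05 s, during which the arm holds its last target.

TASK

Swing the fixture's red stop bar down until it rests in its yellow catch; only then bring the aluminium bearing pedestal onto the fixture plate, foot down and flat, with the long side of its foot along the steel fence. Push it into the corner so that it bears firmly (several newtons each) against the steel fence and the red bar at once, and finish while still holding it pressed there with the fingers: do not let go. Leave the oil filter, the socket and the wrench where they are.

Things in the scene. Friction and masses are not known exactly. Their poses are not given: they have to be found in the camera images.
- fixture: dark steel plate, 240 (x) x 210 (y) x 12 mm, fixed, moved and turned each time. Origin: centre of its underside, z = 0; its top face is at z = 12 mm. A steel fence runs along its -y side; near its +x side the red stop bar, parallel to y when down. Plate, fence, bar and the pedestal's foot slide easily on one another (oiled, friction about 0.2). Two steel hinge cheeks stand to z = 34 mm at y 75 to 95 mm
- fence: straight steel fence, part of the fixture and fixed to it (same origin and axes as the fixture), 140 mm long in x (x from -82 to 58 mm), 14 mm thick, top at 30 mm above the work surface (18 mm above the plate). Its working face is at fixture y = -55 mm and looks to +y
- bar (a joint): angle of the red stop bar about its pin (parallel to the fixture's x): 0 = down, at rest in the catch (hard stop); grows as the free end is raised, 0.5 to 0.95 rad at the start. It stays where it is left (hinge friction about 0.35 N m); push down on its upper side, about 3 to 7 N, to close it. The lowered bar resists sideways push firmly
- bar_hinge (a point): on the pin axis, at the middle of the bar's width: fixture x 67, y 85, z 21 mm. The red bar is 14 x 14 mm square and 172 mm long from here. Down, it runs parallel to the fixture's y from y = 85 to -87 mm, x from 60 to 74 mm, z from 14 to 28 mm; its working face is at fixture x = 60 mm and looks to -x
- bar_tip (a point): centre of the end face of the bar's free end, 172 mm from the pin
- catch (a point): the catch: two yellow cheeks on the plate, 12 x 12 mm, one on either side of the lowered bar, tops at z = 36 mm; this point lies midway between their feet, fixture x 67, y -80.5, z 12 mm
- corner (a point): on the plate's top face, where the working faces of fence and lowered bar meet: fixture x 60, y -55, z 12 mm. Axes as the fixture; the pedestal comes in from -x and +y. Seated, the pedestal's centre is 42 mm in -x, 27 mm in +y and 32 mm in z from here
- pedestal_mid (a point): loose aluminium bearing pedestal, 0.45 kg: foot 84 (x) x 54 (y) x 24 mm high, centred on it a block 50 (x) x 40 (y) x 40 mm high with a brass ring on both x sides; 64 mm high, same after a half turn. The point is its centre, 32 mm above its underside. Starts upright on the work surface left or right of the fixture. Grip the block by its y faces
- filter: blue oil filter, upright canister, 72 mm diameter, 84 mm high, loose; stands on the side of the fixture away from the pedestal; leave alone. Origin: centre of its underside
- socket: steel socket standing upright, 32 mm diameter, 70 mm high, loose, leave alone. Origin: centre of its underside
- wrench: steel wrench lying on the far side of the fixture, loose, leave alone. Origin: under its middle
Not all that is in view belongs to the job. There is more than one size of the part that bears pedestal_mid; the job needs the middle-sized.

How it is judged (in metres and radians):
On the way, in this order (a step that is already met when the one before it is completed fails the run):
1. the red bar is down in its catch (within 0.04 rad) while the pedestal is still clear of the corner (its centre more than 130 mm from the corner point) (value of joint bar below 0.04 rad and distance between pedestal_mid and corner above 0.13 m), for 0.2 s.
2. the pedestal is pressed against fence and bar, flat on the plate (x of pedestal_mid in the frame of fixture between 0.014 and 0.022 m and y of pedestal_mid in the frame of fixture between -0.032 and -0.024 m and z of pedestal_mid in the frame of fixture between 0.041 and 0.047 m and angle between pedestal_mid's own z axis and vertical below 0.05 rad and angle between the x axis of pedestal_mid and the x axis of fixture, either way round below 0.05 rad and contact force between pedestal and fence above 2 N and contact force between pedestal and bar above 2 N and contact force between pedestal and the fingers above 1 N and value of joint bar below 0.04 rad), for 0.2 s.
At the end, for the whole second after the job is handed in: Bar down (0.04 rad); pedestal flat on the plate (height 3 mm, tilt 0.05 rad), long side along the fence (0.05 rad), within 4 mm of its seat in x and y, over 2 N on the fence and over 2 N on the bar, fingers still on it (over 1 N), and still (all of step 2 and linear speed of pedestal below 0.01 m/s); the arm keeps its last pose, push and grip.
It fails at once if the oil filter, the socket or the wrench is moved more than 30 mm (distance of any of filter, socket, wrench from where it was at the start of the episode above 0.03 m).
It also fails if it takes over 72 s, if anything falls off the work surface, if the arm or the gripper's body presses on something with over 40 N, if the wrist force passes 120 N, or if a joint passes its speed limit or range.

## Working session

There is one attempt and no reset: what is moved stays moved. The work goes in short steps, Python scripts to look and compute and a tool call to move; the robot and the scene stay as the last step left them, time stands still between calls to the robot, and variables do not carry over. Pictures are saved under pics/ and viewed, and the job is handed in when it is done.

Besides the shell and the picture viewer there is one more tool, called after "Emit:" in YAML: its name, and indented under it one key for each argument. carry_out: Moves the arm, as the interface text tells. Its arguments: {"type":"object","properties":{"plan":{"type":"array"},"fingers":{"type":"number"},"force":{"type":"number"}},"required":["plan"]}

```bash
ls; mkdir -p pics
python3 - <<'E'
from plant import r
import cv2
s=r.get_state();print(s)
for n in("scene","top","wrist"):
    im=r.capture(n);cv2.imwrite(f"pics/{n}0.png",im[:,:,::-1]);print(n,r.camera_model(n))
E
```

```text
pics
{'time_s': 0.0, 'joints': array([ 8.03929119e+01,  2.05898869e+01,  6.34200795e-01, -1.88969048e-02,
       -7.01372793e+01, -1.65060577e+01]), 'qd': array([-0.04984329, -0.01324624,  0.07466317,  0.01831126,  0.00668841,
        0.05178996]), 'joint_torque': array([ 1.42080757e-03, -5.82723856e+01,  2.93050396e+01,  6.99701115e+00,
        7.12331981e-03, -1.60876893e-04]), 'tcp_pos': array([0.29692227, 0.60563782, 0.22564727]), 'eef_rot': array([ 1.79905818e+02, -9.38300832e-03, -2.61195731e+01]), 'contact_force': array([ 0.62201952, -0.45317525,  0.48105202]), 'moment': array([ 0.04259417,  0.00256919, -0.01225589]), 'gripper_width': 0.08781432028503934}
scene {'fov_y': 49.49273965082591, 'cx': 253.15634612008185, 'cy': 190.57114341190308, 'R': array([[-0.32587703,  0.94540773, -0.00289515],
       [ 0.78854384,  0.270115  , -0.55248212],
       [-0.52153884, -0.18232419, -0.83351972]]), 't': array([ 0.14801222, -0.45232377,  1.45691962])}
top {'fov_y': 52.305067676189154, 'cx': 256.8212290598231, 'cy': 201.63582839626213, 'R': array([[ 0.02021063, -0.99974342,  0.01022838],
       [-0.98648627, -0.02160427, -0.16241333],
       [ 0.16259264, -0.00680768, -0.9866698 ]]), 't': array([0.0568504 , 0.58878365, 1.2321954 ])}
wrist {'fov_y': 61.982814043205295, 'cx': 254.31421257394024, 'cy': 194.29695423544405, 'mount': array([[-1.91455946e-04, -9.55288284e-01, -2.95675932e-01,
         8.07081054e-02],
       [ 9.99999933e-01, -2.75579229e-04,  2.42839096e-04,
         3.64685153e-04],
       [-3.13463489e-04, -2.95675866e-01,  9.55288273e-01,
        -1.58780926e-01],
       [ 0.00000000e+00,  0.00000000e+00,  0.00000000e+00,
         1.00000000e+00]])}
```

View pics/scene0.png

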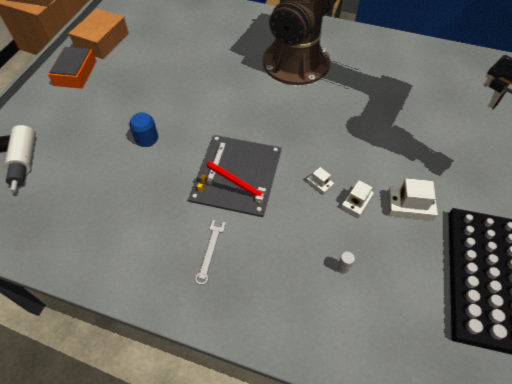

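View pics/top0.png

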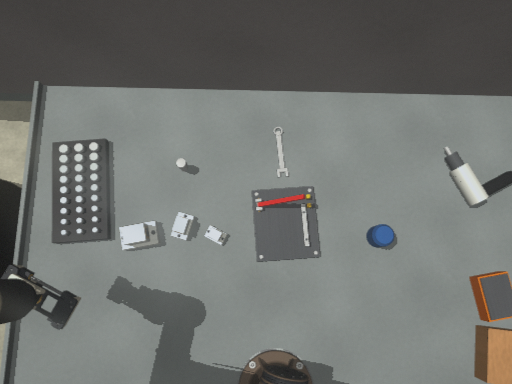

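View pics/wrist0.png

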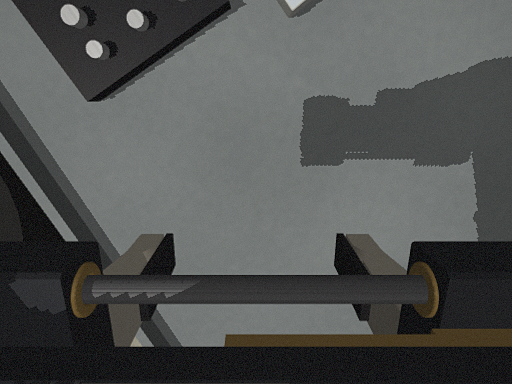

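The scene and top pictures agree. The fixture is at top (285,223), with its hinge on the left (258,203), the catch on the right (308,200) and the fence at (305,225). There are three candidate pedestals:

| Size | Top pixel | Scene pixel |
|---|---|---|
| Large | (139,235) | (414,198) |
| Middle | (182,225) | (358,197) |
| Small | (215,235) | (320,180) |

I'll check these in enlarged crops.

Run:
```python
import cv2
a=cv2.imread("pics/top0.png");s=cv2.imread("pics/scene0.png")
cv2.imwrite("pics/c1.png",cv2.resize(a[175:275,240:335],None,fx=6,fy=6,interpolation=cv2.INTER_CUBIC))
cv2.imwrite("pics/c2.png",cv2.resize(a[200:260,110:240],None,fx=6,fy=6,interpolation=cv2.INTER_CUBIC))
cv2.imwrite("pics/c3.png",cv2.resize(s[125:225,180:290],None,fx=6,fy=6,interpolation=cv2.INTER_CUBIC))
cv2.imwrite("pics/c4.png",cv2.resize(s[155:225,300:440],None,fx=5,fy=5,interpolation=cv2.INTER_CUBIC))
```

```text
(no output)
```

View pics/c1.png

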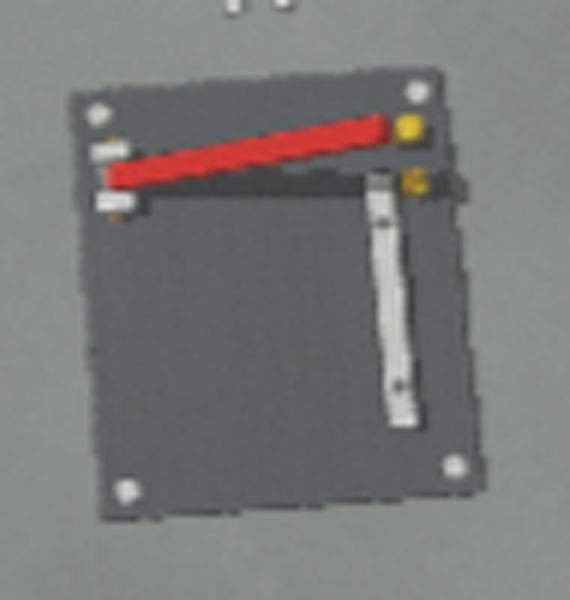

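View pics/c2.png

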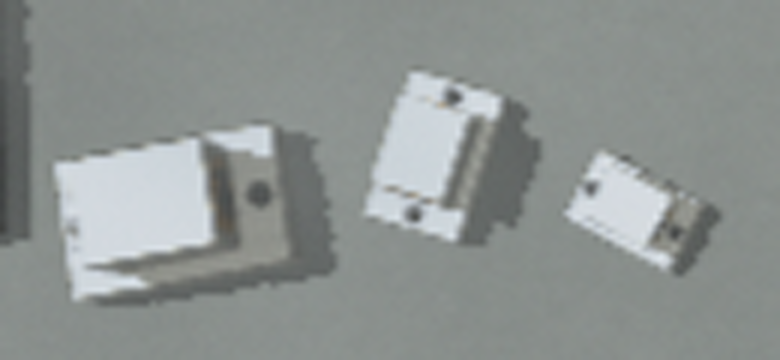

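View pics/c3.png

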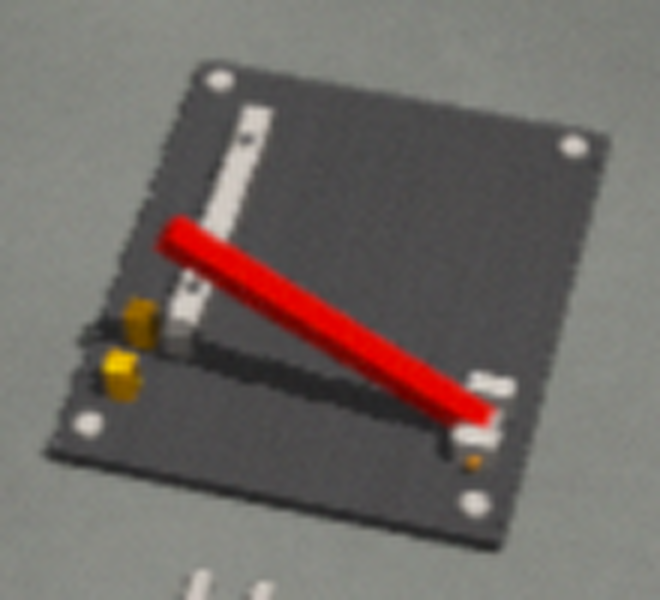

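View pics/c4.png

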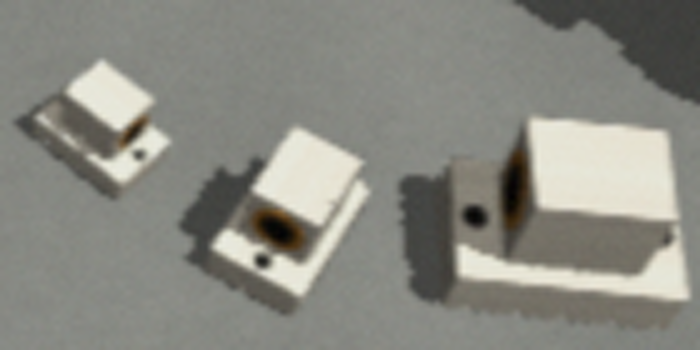

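```bash
cat > h.py <<'E'
import numpy as np, json
from plant import r
from scipy.optimize import least_squares
from scipy.spatial.transform import Rotation as Ro
def f_of(m): return 192/np.tan(np.radians(m['fov_y'])/2)
def cam(n,s=None):
    m=r.camera_model(n)
    if 'R' in m: return f_of(m),m['cx'],m['cy'],np.array(m['R']),np.array(m['t'])
    M=np.array(m['mount'])
    T=np.eye(4);T[:3,:3]=Ro.from_euler('xyz',s['eef_rot'],degrees=True).as_matrix();T[:3,3]=s['tcp_pos']
    W=np.linalg.inv(T@M);return f_of(m),m['cx'],m['cy'],W[:3,:3],W[:3,3]
def proj(c,X):
    f,cx,cy,R,t=c;Y=np.atleast_2d(X)@R.T+t
    return np.c_[cx+f*Y[:,0]/Y[:,2],cy+f*Y[:,1]/Y[:,2]]
def back(c,p,z):
    f,cx,cy,R,t=c;p=np.atleast_2d(p);d=np.c_[(p[:,0]-cx)/f,(p[:,1]-cy)/f,np.ones(len(p))]@R
    o=-R.T@t;return o+d*((z-o[2])/d[:,2])[:,None]
def T2(q,X):
    X=np.atleast_2d(X);c,s=np.cos(q[2]),np.sin(q[2]);return np.c_[q[0]+c*X[:,0]-s*X[:,1],q[1]+s*X[:,0]+c*X[:,1],X[:,2]]
def fit(obs,q0):  # obs: list of (cam, pts3 (m), px)
    fun=lambda q:np.concatenate([(proj(c,T2(q,X))-p).ravel() for c,X,p in obs])
    s=least_squares(fun,q0,loss='soft_l1');return s.x,[np.round(proj(c,T2(s.x,X))-p,1).tolist() for c,X,p in obs]
def un(pts,off,k): return (np.array(pts,float)+.5)/k-.5+np.array(off)
E
python3 - <<'E'
from h import *
t=cam('top');s=cam('scene')
X=np.array([[120,105,12],[120,-105,12],[-120,105,12],[-120,-105,12],[-82,-55,30],[-82,-69,30]])/1e3
pt=un([(72,92),(440,68),(100,520),(486,490),(390,428),(418,424)],(240,175),6)
ps=un([(500,537),(45,455),(608,132),(200,62),(272,110),(246,106)],(180,125),6)
print(back(t,pt,.012).round(3),back(s,ps,.012).round(3))
q,e=fit([(t,X,pt),(s,X,ps)],[.6,0,0]);print(q,np.degrees(q[2]),e)
q0=q
P=np.array([[25,20,64],[25,-20,64],[-25,-20,64],[-25,20,64]])/1e3
pt=un([(405,103),(470,118),(440,207),(370,187)],(110,200),6)
ps=un([(298,127),(366,160),(325,226),(252,190)],(300,155),5)
bt=back(t,pt,.064);bs=back(s,ps,.064);print(bt.round(3),bs.round(3))
for b in(bt,bs):print(np.linalg.norm(np.diff(b[[0,1,2,3,0]],axis=0),axis=1),b.mean(0))
F=np.array([[42,27,24],[42,-27,24],[-42,27,24]])/1e3
pf=un([(412,70),(503,98),(364,213)],(110,200),6)
c=bt.mean(0)
q,e=fit([(t,P,pt),(t,F,pf),(s,P[[1,2,3,0]],ps)],[c[0],c[1],-.3]);print(q,np.degrees(q[2]),e)
def w(p,z):print(back(t,[p],z).round(3))
w((182,161),.07);w((381,233),.084)
# bar angle
ot=un([(384,128)],(240,175),6);os=un([(172,236)],(180,125),6)
def g(a):
    a=a[0];X=np.array([[.067,.085-.172*np.cos(a),.021+.172*np.sin(a)]]);W=T2(q0,X);return np.r_[(proj(t,W)-ot).ravel(),(proj(s,W)-os).ravel()]
a=least_squares(g,[.7]);print(a.x,a.fun)
X=np.array([[.067,.085-.172*np.cos(a.x[0]),.021+.172*np.sin(a.x[0])],[.067,.085,.021],[.067,-.0805,.012],[.018,-.028,.044],[.06,-.055,.012]]);print(T2(q0,X).round(3))
E
```

```text
[[ 0.633  0.088  0.012]
 [ 0.652 -0.12   0.012]
 [ 0.395  0.067  0.012]
 [ 0.416 -0.145  0.012]
 [ 0.448 -0.092  0.012]
 [ 0.451 -0.108  0.012]] [[ 0.631  0.088  0.012]
 [ 0.657 -0.119  0.012]
 [ 0.395  0.066  0.012]
 [ 0.418 -0.141  0.012]
 [ 0.435 -0.095  0.012]
 [ 0.437 -0.108  0.012]]
[ 0.52439499 -0.02693348  0.0971574 ] 5.566709169639111 [[[-0.5, -0.2], [-0.1, -0.7], [0.3, 0.1], [-0.5, 0.1], [-0.0, -0.2], [-0.4, 0.1]], [[0.0, 1.0], [0.2, -0.8], [-0.1, -0.0], [-0.4, -0.8], [-0.2, -0.3], [-0.5, -0.5]]]
[[0.53  0.324 0.064]
 [0.523 0.289 0.064]
 [0.475 0.302 0.064]
 [0.485 0.34  0.064]] [[0.479 0.304 0.064]
 [0.488 0.342 0.064]
 [0.536 0.329 0.064]
 [0.526 0.29  0.064]]
[0.03579507 0.04967257 0.03888798 0.04806257] [0.50320352 0.31373718 0.064     ]
[0.03872929 0.04902403 0.04090749 0.04934371] [0.50710187 0.31637543 0.064     ]
[ 0.50449989  0.3141989  -0.31818265] -18.23052318817418 [[[-0.4, -1.4], [0.4, 0.3], [-0.2, 0.2], [-0.3, -0.7]], [[0.6, 0.2], [0.7, 0.9], [-0.7, 0.3]], [[-9.8, 11.2], [-13.8, -8.0], [7.9, -13.6], [13.1, 6.4]]]
[[0.713 0.316 0.07 ]]
[[ 0.49  -0.323  0.084]]
[0.63514002] [-0.2313816  -0.04669794 -0.92351388 -0.94242717]
[[ 0.596 -0.074  0.123]
 [ 0.583  0.064  0.021]
 [ 0.599 -0.101  0.012]
 [ 0.545 -0.053  0.044]
 [ 0.589 -0.076  0.012]]
```

Each picture back-projects the middle part's block to about 40×50 mm, and it measures as the middle of the three, so (182,225) top / (358,197) scene is the target. The fixture fit is (0.524, −0.027), yaw 5.6°, with residuals of 1 px or less. The bar angle is about 0.635 rad. The scene corner order I used for the pedestal was wrong, so I'll refit it. Next I move above the bar with the fingers shut.

Emit:
carry_out:
  plan:
    - [0.0165,-0.0365,0,0,0,0.031]
    - [0.0165,-0.0365,0,0,0,0.031]
    - [0.0165,-0.0365,0,0,0,0.031]
    - [0.0165,-0.0365,0,0,0,0.031]
    - [0.0165,-0.0365,0,0,0,0.031]
    - [0.0165,-0.0365,0,0,0,0.031]
    - [0.0165,-0.0365,0,0,0,0.031]
    - [0.0165,-0.0365,0,0,0,0.031]
    - [0.0165,-0.0365,0,0,0,0.031]
    - [0.0165,-0.0365,0,0,0,0.031]
    - [0.0165,-0.0365,0,0,0,0.031]
    - [0.0165,-0.0365,0,0,0,0.031]
  fingers: 1
  force: 20

```text
time_s: 1.15
tcp_pos: [0.4937, 0.1544, 0.2209]
eef_rot: [179.7, -0.0, -3.2]
contact_force: [1.6, 1.0, -0.7]
gripper_width: 0.0133
```

Run:
```python
from h import *
t=cam('top');s=cam('scene')
P=np.array([[25,20,64],[25,-20,64],[-25,-20,64],[-25,20,64]])/1e3
pt=un([(405,103),(470,118),(440,207),(370,187)],(110,200),6)
ps=un([(298,127),(366,160),(325,226),(252,190)],(300,155),5)
F=np.array([[42,27,24],[42,-27,24],[-42,27,24]])/1e3
pf=un([(412,70),(503,98),(364,213)],(110,200),6)
q,e=fit([(t,P,pt),(t,F,pf),(s,P[[2,3,0,1]],ps)],[.505,.315,-.3]);print(q,np.degrees(q[2]),e)
```

```text
[ 0.50559146  0.31522929 -0.27702029] -15.872093213693837 [[[-1.1, -1.6], [-0.1, -0.4], [-0.1, -0.3], [-0.4, -0.7]], [[-0.3, -0.0], [0.0, 0.1], [-0.6, 0.4]], [[-0.4, -1.0], [-0.2, -0.4], [-0.7, -0.3], [-0.0, -0.6]]]
```

Emit:
carry_out:
  plan:
    - [0.0165,-0.034,-0.008,0,0,0.026]
    - [0.0165,-0.034,-0.008,0,0,0.026]
    - [0.0165,-0.034,-0.008,0,0,0.026]
    - [0.0165,-0.034,-0.008,0,0,0.026]
    - [0.0165,-0.034,-0.008,0,0,0.026]
    - [0.0165,-0.034,-0.008,0,0,0.026]
    - [0,0,0,0,0,0]

```text
time_s: 1.73
tcp_pos: [0.5966, -0.0662, 0.1712]
eef_rot: [179.8, -0.1, 6.2]
contact_force: [1.2, 1.4, 0.3]
gripper_width: 0.0006
```

Run:
```python
from plant import r
import cv2
cv2.imwrite("pics/w1.png",r.capture("wrist")[:,:,::-1]);a=r.capture("top")[:,:,::-1];s=r.capture("scene")[:,:,::-1]
import numpy as np
cv2.imwrite("pics/s1.png",cv2.resize(s[90:230,160:310],None,fx=4,fy=4))
print(r.get_state()['tcp_pos'],r.get_state()['eef_rot'])
```

```text
[ 0.59555876 -0.06177547  0.17307141] [179.82027545  -0.23653869   6.18094334]
```

View pics/w1.png

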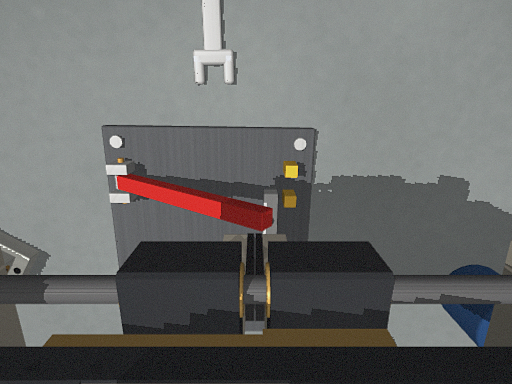

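View pics/s1.png

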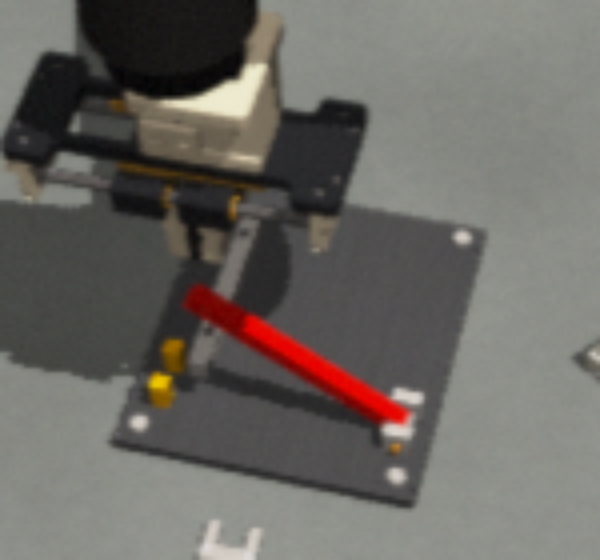

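Run:
```python
from h import *
s=r.get_state();w=cam('wrist',s)
print(proj(w,s['tcp_pos']),proj(w,[.596,-.074,.123]),proj(w,[.583,.064,.021]),proj(w,[.6,-.101,.036]), s['tcp_pos'])
print(proj(cam('scene'),s['tcp_pos']))
```

```text
[[253.25818868 248.71646981]] [[270.68544141 217.28433614]] [[127.05685074 178.94945826]] [[294.38365789 183.49363286]] [ 0.59555876 -0.06177547  0.17307141]
[[210.00546305 151.5169805 ]]
```

Emit:
carry_out:
  plan:
    - [-0.001,0.012,-0.015,0,0,-0.01]
    - [0,0.005,-0.01,0,0,0]
    - [0,0,-0.01,0,0,0]
    - [0,0,-0.01,0,0,0]
    - [0,0,-0.01,0,0,0]
    - [0,0,-0.01,0,0,0]

```text
time_s: 2.38
tcp_pos: [0.5956, -0.0389, 0.1092]
eef_rot: [179.9, -0.7, 6.0]
contact_force: [-0.2, 0.0, 1.3]
gripper_width: 0.0001
```

Emit:
carry_out:
  plan:
    - [-0.001,-0.003,-0.01,0,0,0]
    - [0,0,-0.01,0,0,0]
    - [0,0,-0.01,0,0,0]
    - [0,0,-0.01,0,0,0]

```text
time_s: 2.72
tcp_pos: [0.5951, -0.0421, 0.0658]
eef_rot: [179.8, -0.8, 6.1]
contact_force: [0.3, 0.0, 2.5]
gripper_width: 0.0005
```

Emit:
carry_out:
  plan:
    - [-0.001,0,-0.01,0,0,0]
    - [0,0,-0.01,0,0,0]
    - [0,0,-0.007,0,0,0]
    - [0,0,-0.005,0,0,0]

```text
time_s: 3.05
tcp_pos: [0.5935, -0.043, 0.0288]
eef_rot: [179.8, -0.7, 6.1]
contact_force: [0.3, -1.1, 1.8]
gripper_width: 0.0004
```

Emit:
carry_out:
  plan:
    - [0,0,-0.003,0,0,0]
    - [0,0,-0.003,0,0,0]
    - [0,0,-0.003,0,0,0]
    - [0,0,-0.002,0,0,0]

```text
time_s: 3.38
tcp_pos: [0.5937, -0.043, 0.0282]
eef_rot: [179.6, -0.8, 6.4]
contact_force: [-5.6, -0.3, 11.2]
gripper_width: 0.0006
```

Contact held at z = 28 mm with 11 N, so the bar is on its hard stop. I'll lift and travel to the pedestal while opening the fingers.

Emit:
carry_out:
  plan:
    - [0,0,0.03,0,0,0]
    - [0,0,0.035,0,0,0]
    - [0,0.01,0.035,0,0,0]
    - [-0.01,0.036,0.02,0,0,-0.048]
    - [-0.01,0.036,0.01,0,0,-0.048]
    - [-0.01,0.036,0,0,0,-0.048]
    - [-0.01,0.036,0,0,0,-0.048]
    - [-0.01,0.036,0,0,0,-0.048]
    - [-0.01,0.036,0,0,0,-0.048]
    - [-0.01,0.03,0,0,0,-0.048]
    - [-0.01,0.03,0,0,0,-0.048]
    - [0,0,0,0,0,0]
  fingers: -1

```text
time_s: 4.38
tcp_pos: [0.5065, 0.254, 0.1634]
eef_rot: [-179.9, -0.7, -17.2]
contact_force: [0.8, -1.0, -0.1]
gripper_width: 0.075
```

Run:
```python
from h import *
import cv2
a=r.capture("top")[:,:,::-1];s=r.capture("scene")[:,:,::-1]
cv2.imwrite("pics/t2.png",cv2.resize(a[175:275,240:335],None,fx=6,fy=6,interpolation=cv2.INTER_CUBIC))
cv2.imwrite("pics/s2.png",cv2.resize(s[125:225,180:290],None,fx=6,fy=6,interpolation=cv2.INTER_CUBIC))
st=r.get_state();cv2.imwrite("pics/w2.png",r.capture("wrist")[:,:,::-1]);print(st['tcp_pos'].tolist(),st['eef_rot'].tolist())
```

```text
[0.5068447320250196, 0.25081050064711263, 0.16305847126451273] [-179.99776278869192, -0.6852880638813283, -17.050988534120073]
```

View pics/t2.png

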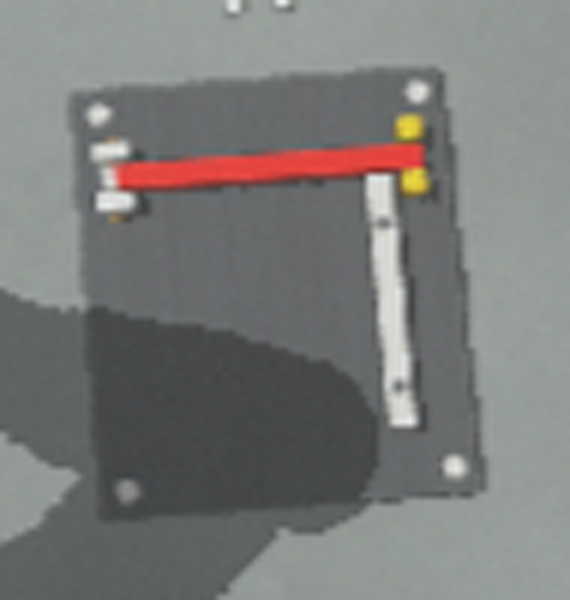

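View pics/s2.png

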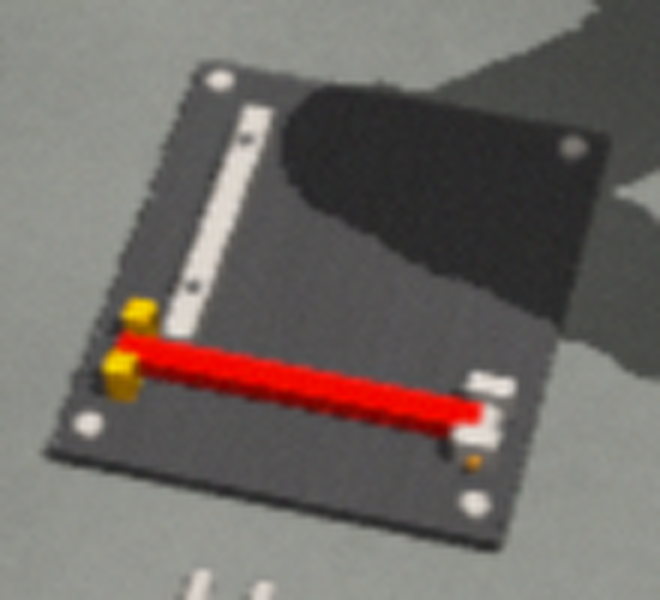

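View pics/w2.png

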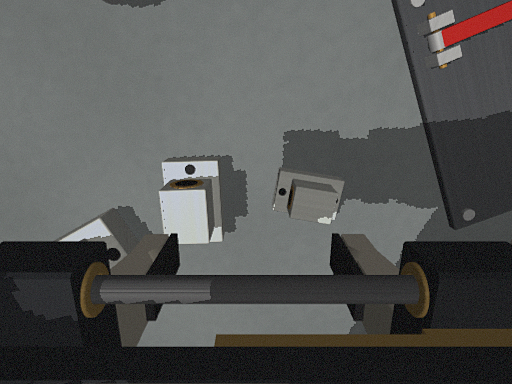

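The bar is down, lying between the yellow cheeks (top crop about (410,155)). The wrist picture shows the middle pedestal with its block around (187,213). Next I refine the pedestal pose from the wrist view and check clearance to the neighbours.

Run:
```python
import cv2
a=cv2.imread("pics/w2.png")
cv2.imwrite("pics/w2c.png",cv2.resize(a[145:255,60:250],None,fx=4,fy=4,interpolation=cv2.INTER_CUBIC))
from h import *
t=cam('top');s=cam('scene')
def tri(p,q):
    A=[]
    for (f,cx,cy,R,tt),px in((t,p),(s,q)):
        K=np.array([[f,0,cx],[0,f,cy],[0,0,1]])@np.c_[R,tt];A.append(K)
    X=cv2.triangulatePoints(A[0],A[1],np.array(p,float).reshape(2,1),np.array(q,float).reshape(2,1));return (X[:3]/X[3]).ravel().round(3)
# large block top corners: +x/-y corner(top crop (200,138)) = scene crop (525?,...)
T=lambda p:un([p],(110,200),6)[0]
S=lambda p:un([p],(300,155),5)[0]
print(tri(T((55,160)),S((672,250))),tri(T((200,138)),S((510,243))),tri(T((215,245)),S((535,120))))
print(back(t,[T((280,125)),T((292,262))],.03),back(t,[T((565,215)),T((602,152))],.015))
```

```text
[0.495 0.501 0.069] [0.51  0.427 0.059] [0.451 0.416 0.085]
[[0.5206469  0.3981741  0.03      ]
 [0.44615027 0.3870609  0.03      ]] [[0.47582915 0.24219384 0.015     ]
 [0.51109111 0.2232112  0.015     ]]
```

View pics/w2c.png

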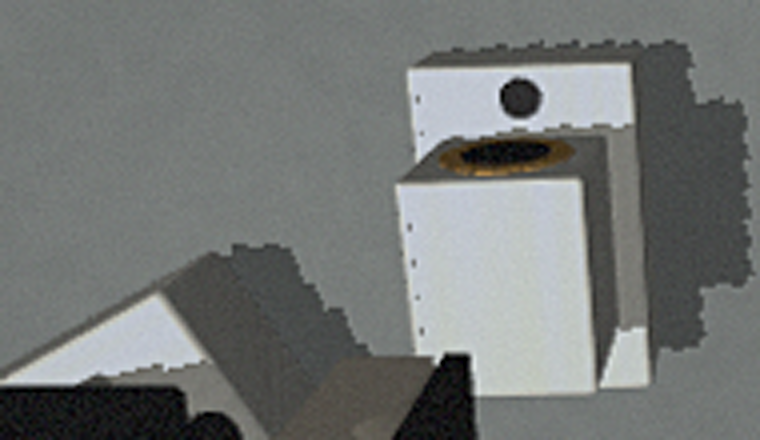

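Run:
```python
from h import *
st={'tcp_pos':[0.5068447320250196, 0.25081050064711263, 0.16305847126451273],'eef_rot':[-179.99776278869192, -0.6852880638813283, -17.050988534120073]}
w=cam('wrist',st)
X=np.array([[25,20,64],[25,-20,64],[-25,-20,64],[42,27,24],[42,-27,24],[-42,-27,24]])/1e3
p=un([(396,183),(582,178),(598,393),(408,68),(632,64),(650,384)],(60,145),4)
q,e=fit([(w,X,p)],[.505,.315,-.27]);print(q,np.degrees(q[2]),e)
s=r.get_state();print(s['tcp_pos'],s['eef_rot'],s['gripper_width'],s['time_s'])
```

```text
[ 0.5064571   0.31361904 -0.27541607] -15.780178513699369 [[[-0.6, -0.3], [0.4, -0.1], [0.1, 0.6], [-0.7, -0.2], [0.3, -0.5], [0.3, 1.0]]]
[0.50715931 0.24979539 0.16311482] [179.99307533  -0.68423091 -17.10673419] 0.08498580010932147 4.5333
```

Emit:
carry_out:
  plan:
    - [0,0.03,-0.01,0.003,0.011,0.022]
    - [-0.001,0.034,-0.01,0,0,0]
    - [0,0,-0.01,0,0,0]
    - [0,0,0,0,0,0]
  fingers: -0.4
  force: 40

```text
time_s: 4.87
tcp_pos: [0.5079, 0.3112, 0.1324]
eef_rot: [-180.0, -0.0, -16.0]
contact_force: [0.0, -0.9, -1.3]
gripper_width: 0.0664
```

Emit:
carry_out:
  plan:
    - [-0.001,0.003,-0.02,0,0,0]
    - [0,0,-0.02,0,0,0]
    - [0,0,-0.01,0,0,0]
    - [0,0,0,0,0,0]

```text
time_s: 5.2
tcp_pos: [0.5093, 0.3099, 0.082]
eef_rot: [-180.0, -0.1, -16.3]
contact_force: [0.6, 0.1, 0.1]
gripper_width: 0.0615
```

Run:
```python
from h import *
import cv2
s=r.get_state();cv2.imwrite("pics/w3.png",r.capture("wrist")[:,:,::-1]);print(s['tcp_pos'],s['eef_rot'],s['gripper_width'])
w=cam('wrist',s);print(proj(w,T2([.506,.314,-.275],np.array([[25,20,64],[25,-20,64],[42,27,24],[42,-27,24]])/1e3)))
```

```text
[0.50929115 0.30986961 0.08200566] [-1.79950911e+02 -7.17862889e-02 -1.62547441e+01] 0.06147756319126905
[[213.69831461 203.15683697]
 [282.19616962 202.59221919]
 [209.47755814 161.17179219]
 [287.97867984 160.4920543 ]]
```

View pics/w3.png

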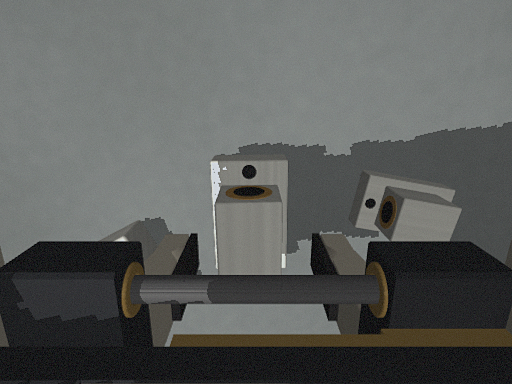

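The block at (249,230) sits between the fingers, about 3 mm to the left of centre. I'll correct for that and go down.

Emit:
carry_out:
  plan:
    - [-0.003,0.005,-0.005,0,0,0.007]
    - [0,0,-0.012,0,0,0]
    - [0,0,-0.012,0,0,0]
    - [0,0,-0.01,0,0,0]
    - [0,0,-0.005,0,0,0]

```text
time_s: 5.67
tcp_pos: [0.5094, 0.3164, 0.0413]
eef_rot: [-179.5, -0.4, -15.9]
contact_force: [0.3, -0.3, 0.0]
gripper_width: 0.0609
```

Emit:
carry_out:
  plan:
    - [-0.003,-0.001,-0.004,0,0,0]
    - [0,0,0,0,0,0]
    - [0,0,0,0,0,0]
    - [0,0,0,0,0,0]
    - [0,0,0,0,0,0]
    - [0,0,0,0,0,0]
  fingers: 1
  force: 40

```text
time_s: 6.17
tcp_pos: [0.5053, 0.3148, 0.0357]
eef_rot: [-179.6, -0.3, -15.8]
contact_force: [1.2, -0.3, -3.4]
gripper_width: 0.0395
```

Gripped at 39.5 mm, which matches the 40 mm block. Now I lift and travel.

Emit:
carry_out:
  plan:
    - [0,0,0.02,0,0,0]
    - [0,0,0.035,0,0,0]
    - [0,0,0.035,0,0,0]
    - [0.0015,-0.025,0.01,0,0,0.02]
    - [0.0015,-0.035,0,0,0,0.04]
    - [0.0015,-0.035,0,0,0,0.04]
    - [0.0015,-0.035,0,0,0,0.04]
    - [0.0015,-0.035,0,0,0,0.04]
    - [0.0015,-0.035,0,0,0,0.04]
    - [0.0015,-0.035,0,0,0,0.04]
    - [0.0015,-0.03,0,0,0,0.04]
    - [0.0015,-0.02,0,0,0,0.02]

```text
time_s: 7.17
tcp_pos: [0.5112, 0.0203, 0.1365]
eef_rot: [-179.8, 0.0, 3.6]
contact_force: [0.3, 0.7, -4.9]
gripper_width: 0.0396
```

Emit:
carry_out:
  plan:
    - [0.004,-0.025,-0.01,0,0,0.02]
    - [0.003,-0.012,-0.015,0,0,0.01]
    - [0,0,-0.015,0,0,0]
    - [0,0,0,0,0,0]

```text
time_s: 7.5
tcp_pos: [0.516, -0.0237, 0.0956]
eef_rot: [-179.7, 0.0, 5.1]
contact_force: [-0.1, 0.3, -5.7]
gripper_width: 0.0397
```

Run:
```python
from h import *
import cv2
s=r.get_state();cv2.imwrite("pics/w4.png",r.capture("wrist")[:,:,::-1]);print(s['tcp_pos'].tolist(),s['eef_rot'].tolist(),s['contact_force'])
a=r.capture("top")[:,:,::-1];b=r.capture("scene")[:,:,::-1]
cv2.imwrite("pics/t4.png",cv2.resize(a[175:275,240:335],None,fx=6,fy=6,interpolation=cv2.INTER_CUBIC))
cv2.imwrite("pics/s4.png",cv2.resize(b[105:225,170:290],None,fx=5,fy=5,interpolation=cv2.INTER_CUBIC))
```

```text
[0.5159917072880265, -0.023693286161206684, 0.09557442556751172] [-179.67374047608612, 0.03304430023105339, 5.119640197357554] [-0.14372393  0.31991077 -5.7354959 ]
```

View pics/w4.png

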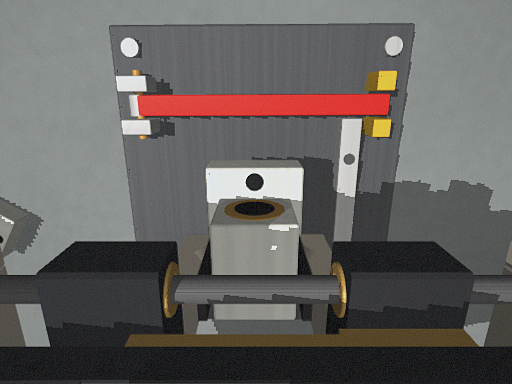

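View pics/s4.png

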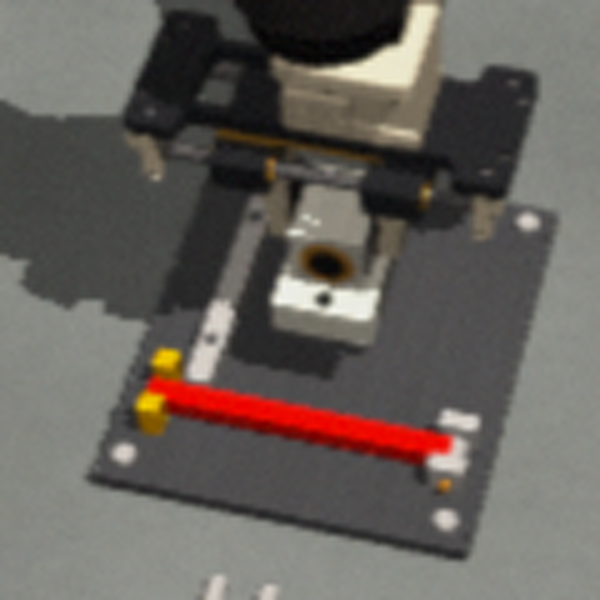

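Run:
```python
from h import *
st={'tcp_pos':[0.5159917072880265, -0.023693286161206684, 0.09557442556751172],'eef_rot':[-179.67374047608612, 0.03304430023105339, 5.119640197357554]}
w=cam('wrist',st)
X=np.array([[120,105,12],[120,-105,12],[58,-55,30],[58,-69,30]])/1e3
p=np.array([(109.5,25),(413,23.5),(341.5,119),(361.5,119)])
q,e=fit([(w,X,p)],[.5244,-.027,.097]);print(q,np.degrees(q[2]),e)
print(T2(q,[[.018,-.028,.044],[0.01,-.02,.044]]))
# bearing of held pedestal foot front edge
print(back(w,[(207,167),(302,164)],st['tcp_pos'][2]-.0357+.024))
```

```text
[ 0.52303442 -0.02795001  0.09282996] 5.318764912887526 [[[-2.5, 0.1], [2.3, -0.0], [-0.3, 0.2], [0.3, 0.1]]]
[[ 0.54355243 -0.05416092  0.044     ]
 [ 0.5348453  -0.04693693  0.044     ]]
[[ 0.55674208  0.00529734  0.08387443]
 [ 0.56304946 -0.04593827  0.08387443]]
```

Emit:
carry_out:
  plan:
    - [0.009,-0.011,-0.005,0,0,0.005]
    - [0.008,-0.008,-0.01,0,0,0]
    - [0,0,-0.01,0,0,0]
    - [0,0,-0.01,0,0,0]
    - [0,0,-0.004,0,0,0]
    - [0,0,0,0,0,0]

```text
time_s: 8.15
tcp_pos: [0.5392, -0.0384, 0.0608]
eef_rot: [-179.6, -0.7, 5.8]
contact_force: [-0.6, -0.9, -4.8]
gripper_width: 0.0395
```

Emit:
carry_out:
  plan:
    - [-0.006,-0.004,-0.004,-0.006,0.012,-0.005]
    - [0,0,-0.004,0,0,0]
    - [0,0,-0.003,0,0,0]
    - [0,0,0,0,0,0]

```text
time_s: 8.48
tcp_pos: [0.5319, -0.042, 0.0487]
eef_rot: [-179.9, 0.2, 5.5]
contact_force: [-0.0, -0.8, -5.1]
gripper_width: 0.0399
```

Emit:
carry_out:
  plan:
    - [0,0,-0.002,0,0,0]
    - [0,0,-0.001,0,0,0]
    - [0,0,0,0,0,0]

```text
time_s: 8.73
tcp_pos: [0.5341, -0.0418, 0.048]
eef_rot: [-180.0, -0.1, 5.6]
contact_force: [0.2, -0.5, -4.9]
gripper_width: 0.0399
```

Emit:
carry_out:
  plan:
    - [0,0,-0.003,0,0,0]
    - [0,0,-0.002,0,0,0]
    - [0,0,0,0,0,0]

```text
time_s: 8.98
tcp_pos: [0.5384, -0.0416, 0.0483]
eef_rot: [180.0, -0.6, 5.8]
contact_force: [0.1, -0.0, -6.0]
gripper_width: 0.0394
```

Emit:
carry_out:
  plan:
    - [-0.003,0,-0.002,0,0.008,0]
    - [0,0,-0.002,0,0,0]
    - [0,0,-0.002,0,0,0]

```text
time_s: 9.23
tcp_pos: [0.5398, -0.0414, 0.0475]
eef_rot: [180.0, -0.6, 6.0]
contact_force: [-3.4, -0.5, 16.2]
gripper_width: 0.04
```

Run:
```python
from h import *
import cv2
b=r.capture("scene")[:,:,::-1]
cv2.imwrite("pics/s5.png",cv2.resize(b[125:205,190:280],None,fx=7,fy=7,interpolation=cv2.INTER_CUBIC))
s=r.get_state();print(s['tcp_pos'],s['eef_rot'],s['contact_force'],s['moment'])
```

```text
[ 0.53997771 -0.04140349  0.04751531] [179.95721027  -0.61272859   5.99978557] [-2.04829698  0.11869845 16.01498207] [-7.63318205e-02  1.35333918e+00 -8.72819079e-05]
```

View pics/s5.png

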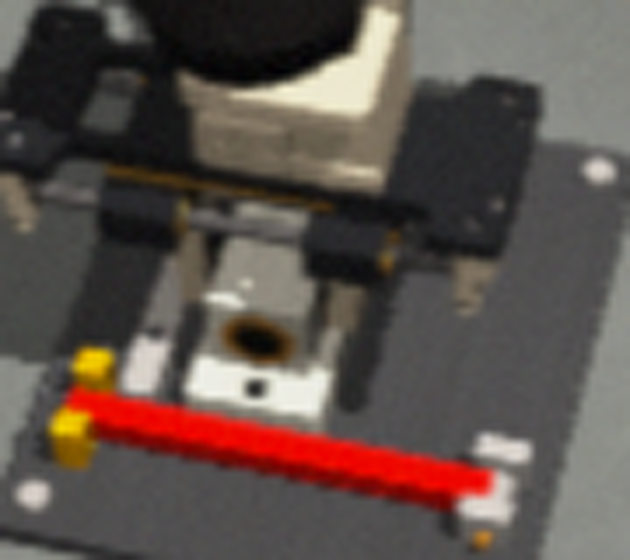

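Seated on the plate, net about 21 N down at z = 47.5 mm. I'll ease that slightly and slide to the fence.

Emit:
carry_out:
  plan:
    - [-0.001,-0.003,0.0005,0,0.005,-0.003]
    - [0,-0.003,0,0,0,0]
    - [0,-0.003,0,0,0,0]
    - [0,-0.002,0,0,0,0]

```text
time_s: 9.62
tcp_pos: [0.5384, -0.0526, 0.0476]
eef_rot: [-180.0, -0.3, 5.8]
contact_force: [-0.7, 1.5, 1.3]
gripper_width: 0.0395
```

Emit:
carry_out:
  plan:
    - [0.001,-0.002,-0.0005,0,0,0]
    - [0.002,-0.002,-0.0005,0,0,0]
    - [0.002,-0.002,0,0,0,0]

```text
time_s: 9.87
tcp_pos: [0.5433, -0.0542, 0.0478]
eef_rot: [-179.5, -0.4, 5.6]
contact_force: [-11.9, 19.2, 8.3]
gripper_width: 0.0399
```

Emit:
carry_out:
  plan:
    - [0.002,0,0,0,0,0]
    - [0.002,-0.001,-0.0005,0,0,0]
    - [0.002,-0.001,-0.0005,0,0,0]

```text
time_s: 10.12
tcp_pos: [0.5433, -0.0542, 0.0478]
eef_rot: [-179.3, 0.2, 5.4]
contact_force: [-13.8, 13.5, 18.3]
gripper_width: 0.0396
```

Run:
```python
from h import *
import cv2
s0=r.get_state();cv2.imwrite("pics/w6.png",r.capture("wrist")[:,:,::-1])
a=r.capture("top")[:,:,::-1];b=r.capture("scene")[:,:,::-1]
cv2.imwrite("pics/t6.png",cv2.resize(a[175:275,240:335],None,fx=6,fy=6,interpolation=cv2.INTER_CUBIC))
cv2.imwrite("pics/s6.png",cv2.resize(b[125:205,190:280],None,fx=7,fy=7,interpolation=cv2.INTER_CUBIC))
print(s0['tcp_pos'].tolist(),s0['eef_rot'].tolist())
s=r.get_state();print(s['time_s'],s['tcp_pos'],s['eef_rot'],s['contact_force'],s['moment'])
```

```text
[0.5432976123846848, -0.05416269748082382, 0.047809018277040816] [-179.3337881962701, 0.17358906804203392, 5.4329763311181125]
10.2667 [ 0.54334242 -0.05415611  0.04782621] [-1.79338046e+02  1.62140580e-01  5.44052414e+00] [-13.63737024  12.47627543  15.27884653] [ 4.27639226  4.41650199 -0.03959435]
```

View pics/w6.png

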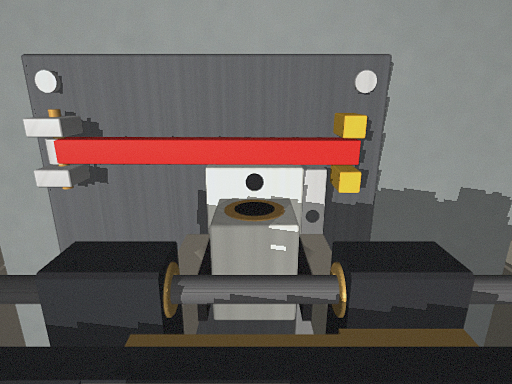

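View pics/s6.png

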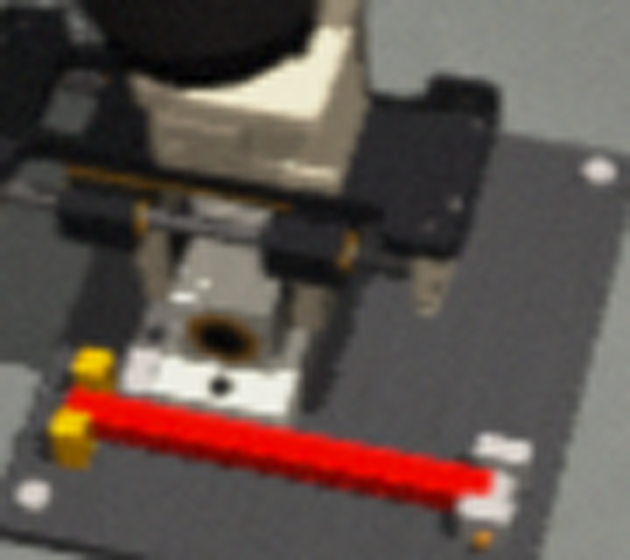

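The pedestal is in the corner: its foot meets the bar at wrist (255,165) and the fence at (305,190). Pushing harder no longer moves the tool. I'll watch whether the held forces stay steady.

Run:
```python
from h import *
for i in range(16):
    r.capture("top");s=r.get_state()
    if i%3==0:
        c,n=np.cos(.0945),np.sin(.0945);f=s['contact_force'];print(round(s['time_s'],2),s['tcp_pos'].round(4),'fixture F',round(c*f[0]+n*f[1],1),round(-n*f[0]+c*f[1],1),round(f[2],1),s['eef_rot'].round(2))
```

```text
10.32 [ 0.5433 -0.0542  0.0478] fixture F -12.6 13.7 16.3 [-1.7934e+02  1.6000e-01  5.4400e+00]
10.47 [ 0.5433 -0.0541  0.0479] fixture F -11.8 12.3 15.8 [-1.7934e+02  1.5000e-01  5.4400e+00]
10.62 [ 0.5433 -0.0541  0.0478] fixture F -10.7 12.6 15.9 [-1.7934e+02  1.5000e-01  5.4500e+00]
10.77 [ 0.5434 -0.0542  0.0479] fixture F -11.4 12.4 16.8 [-1.7934e+02  1.5000e-01  5.4400e+00]
10.92 [ 0.5433 -0.0542  0.0479] fixture F -11.8 12.0 15.8 [-1.7934e+02  1.5000e-01  5.4400e+00]
11.07 [ 0.5434 -0.0541  0.0478] fixture F -11.0 13.3 15.8 [-1.7934e+02  1.5000e-01  5.4400e+00]
```

Run:
```python
from h import *
print(r.close_job());s=r.get_state();print(s['time_s'],s['tcp_pos'],s['contact_force'],s['gripper_width'])
```

```text
the job is handed in; nothing more can be done
None
the job is handed in; nothing more can be done
```

I lowered the red bar into its catch, then gripped the middle pedestal and pushed it into the corner. I handed the job in at about 11 s with the fingers still holding it pressed there. No verdict was reported.

- **Bar:** it stopped hard at z = 28 mm under 11 N, and the pictures taken afterwards show it lying between the yellow cheeks. The pedestal had not been moved at that point.
- **Pedestal position:** the estimated centre is fixture x 17.0, y −28.5 mm, against a seat of 18, −28. My fixture fits from different cameras differed by up to about 2 mm. The tool height was 47.8 mm against an expected 47.7 mm, so the foot is flat on the plate. The tool yaw is within about 0.2° of the fixture and its tilt is about 0.7°.
- **Forces:** over the last 0.75 s the readings held steady at about 11–12 N towards the bar and 12–13 N towards the fence, with about 16 N downwards. Allowing for the worst-case friction, at least about 4 N bears on the bar and more on the fence. These are wrist-force estimates, since I could not measure each contact directly.
- **Grip and other parts:** the grip held at 39.6 mm on the 40 mm block. I kept clear of the filter, socket and wrench, and no contact showed while the arm was travelling, but I did not re-measure where they stand.

The state could not be read after hand-in, so there is no reading from the final second.

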